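# Clamp a tin in the tin holder

### The job

Get the tin ready for opening: with the fingertips, slide the squat tin along the worktop into the open mouth of the tin clamp until it is fully home against the rubber stop at the back. Then push the clamp's lever round past its centre so that it snaps over and presses on the tin. Only push: do not pick up or tip the tin, do not throw the lever before the tin is home, and leave everything else where it stands.

Things in the scene. Friction and masses are not known exactly. Their poses are not given: they have to be found in the camera images.
- tin_middle (a point): Middle of the tin (half-way up, on its axis, 29 mm above the worktop while it stands): the only squat tin, an upright cylinder 75 mm in diameter (radius 37.7 mm) and 58 mm tall, loose, about 0.25 kg, standing 110 to 150 mm in front of the clamp's seat. Push it below half height.
- seat (a point): Where the tin's middle is when the tin is fully home, centred, against the stop, 29 mm above the worktop. Axes as the clamp's: x is the direction in which the tin is pushed in, horizontal; y is horizontal, towards the lever's side; z up. The mouth is open towards -x.
- tin_clamp: Tin clamp: low steel fixture, screwed down. Origin on the worktop below the seat; x points into it, y to the lever's pivot side, z up. Two steel side guides, 46 mm high and 84 mm apart, flare to a mouth 117 mm wide at x -30; a flat rubber stop at x +38 mm ends the slot. It spans x -75 to +103 mm; a rail 18 mm high at y +57 to +79 mm runs to the pivot at x -60, y +68 mm. A spring strut beside the pivot reaches y +112, 54 mm high. The tin slides on the worktop.
- lever_pivot (a point): A point on the lever's upright pivot axis, at the height of the lever bar (32 mm above the worktop). Axes as the clamp's.
- lever_post (a point): The lever's finger post: black, upright, 16 to 19 mm thick, its top 85 mm above the worktop, 120 mm from the pivot axis; the point is on its axis, 67 mm up. Axes: x from pivot to post, y the way the lever moves in closing (push on the -y side), z up. The bar is 12 mm thick, 23 to 41 mm up; a rubber pad stands out 22 mm on its +y side, 68 mm from the pivot.
- clamp_lever (a joint): Lever angle, rad, about the vertical, growing anticlockwise from above. 0: open, pointing along the clamp's -x turned 5 degrees towards +y; 1.66: closed on the tin, along the clamp's -y across the mouth; 1.72: end stop. A spring drives it from the centre, 0.83, to the nearer end, so past that it snaps shut by itself in about 1 s. Starting it takes 5 N at the post.
- honey_jar: bystander: glass honey jar with a red lid, 65 mm across, 100 mm tall, behind the clamp; origin at the centre of its underside
- spice_jar: bystander: slim spice jar with a dark cap, 41 mm across, 105 mm tall; origin at the centre of its underside
- mug: bystander: white mug, 83 mm across without its handle, 94 mm tall; origin at its underside
- teaspoon: bystander: steel teaspoon, 130 mm long, lying on the worktop; origin at its underside
- tape_roll: bystander: roll of tape, 96 mm across, 25 mm high, lying flat; origin at the centre of its underside
- glass: bystander: clear drinking glass, 81 mm across, 92 mm tall; origin at the centre of its underside
There are look-alikes about, which are no part of the job. What is shaped like the part that bears tin_middle but orange is not meant.

How it is judged:
By the outcome, as a careful person would: the job done as asked, in the order asked, and still so for the second after the job is handed in, with the robot touching nothing.
It also fails if it takes over 64 s, if anything falls off the work surface, if the arm or the gripper's body presses on something with over 40 N, if the wrist force passes 120 N, or if a joint passes its speed limit or range.

### The arm

A 6-joint arm with a two-finger parallel gripper is mounted at the origin on a cart in front of the work surface, level with it; the furniture and walls round the work are solid. World frame = base frame: x ahead of the robot, y to its left, z up, the work surface at z = 0. Lengths are in m, angles in rad, forces in N, time in s.
With the tool pointing down it reaches from about 0.225 to 0.875 m from the base axis. Payload 3.4 kg.
Tool frame: the origin (TCP) lies midway between the tips of the shut fingers; the grasp point (between the pads) lies 19 mm behind it (manip.grip_point_offset is the distance from the TCP to the grasp point, in m); x points along the fingers, y is the direction in which the jaws open and shut, and the axes are right-handed (so a half turn about x gives the same grasp; the last joint's range is limited). The gripper opens to 85 mm and grips with 20 to 120 N. Pads are 22 mm wide; open, the fingers measure 114 mm over their backs; the gripper's body (76 mm by 85 mm) begins 54 mm behind the grasp point. The pads swing forward as they close: fully open they stand 13 mm farther back than shut.
Start: joints at [1.11, 0.276, 1.505, -0, 1.361, -0.121], TCP at [0.192, 0.542, 0.202] pointing down, gripper open.
Joint ranges: [-2.89, 2.89], [-0.75, 2.08], [0.22, 2.7], [-1.18, 4.32], [0.11, 2.71], [-2.7, 2.7]. Speed limits (rad/s): [2.57, 2.57, 3.14, 3.14, 3.14, 3.14].

### API

Orientations are given as a unit quaternion [w, x, y, z].
In Python, from rig import manip gives the robot as it stands.
- The arm moves only by the shell command python3 -m crank 'ROWS' [FORCE]. ROWS is a JSON object of lists of equal length, an entry for each row: "grip": the opening, from 0 (shut) to 1 (fully open); "slide": the shift along the world's x, y, z in cm, a list of three; "roll": the turn about the world's z in degrees. In form: {"grip": [grip, ...], "slide": [[dx, dy, dz], ...], "roll": [roll, ...]}. A call has 1 to 20 rows; each row is the pose to reach, as a shift and turn from the pose commanded when the call began; what a row does not reach only later rows make up. A row lasts 1/10 s, in which the tool goes at most 50 mm and 8.59 degrees, less where a joint would pass 70% of its speed; a pose out of reach is approached as far as the arm can. A call with a gripper value outside its range is refused whole. The fingers move at their own pace and stop on an object; FORCE is the grip in N (left out, the last holds). Time passes only in rows, so rows that repeat a pose let the fingers close. It gives the time, the measured TCP pose, the force and the opening at its end, in the units of the state.
- manip.get_state(): the state, without advancing time (a new reading comes with each control period).
- manip.get_image(name): name is "side" or "top" or "wrist"; returns a dict with "frame" (400x640x3 uint8, red, green, blue), "K" (3x3 intrinsics, pixels), "R" (3x3) and "t" (3): a world point X has camera coordinates R X + t. Camera axes: x right, y down, z forward; pixel columns grow to the right and rows downward; lengths in m; the calibration is good to about 2 mm. A picture is of the moment at which its call begins. There is no depth.
- manip.sign_off(): hands the job in, once; it reports no verdict.
The state is a dict: "clock": time; "qpos": joint angles; "qd": joint speeds; "effort": joint torques, N m; "position": TCP position; "ee_rot": TCP orientation; "contact_force": force on the tool from outside, world axes, zero at the start; "moment": the same for the moment, N m; "width": finger opening in m.
Only numpy, scipy, OpenCV 4.12 (cv2) and the standard library are available. Lean on these libraries where they do the work, as an engineer would, in place of code of your own. Each camera call takes 0.05 s, during which the arm holds its last target. There are 200 camera calls.

## Working session

There is one attempt and no reset: what is moved stays moved. The work goes in short steps, Python scripts to look and compute and a shell command to move; the robot and the scene stay as the last step left them, time stands still between calls to the robot, and variables do not carry over. Pictures are saved under pics/ and viewed, on a budget of 10 in all, crops included, one or two more only if the job needs it, and the job is handed in when it is done.

```bash
mkdir -p pics
cat > h.py <<'E'
from rig import manip
import cv2, numpy as np, pickle
def snap(n,f):
    d=manip.get_image(n); pickle.dump(d,open(f'pics/{f}.pkl','wb')); cv2.imwrite(f'pics/{f}.png',d['frame'][:,:,::-1]); return d
def load(f): return pickle.load(open(f'pics/{f}.pkl','rb'))
def ray(d,u,v,z):
    r=np.array(d['R']).T; c=-r@np.array(d['t']); w=r@np.linalg.solve(np.array(d['K']),[u,v,1.]); return c+w*(z-c[2])/w[2]
def proj(d,X):
    p=np.array(d['K'])@(np.array(d['R'])@np.array(X)+np.array(d['t'])); return p[:2]/p[2]
def crop(f,x,y,w,h,s,o):
    i=cv2.imread(f'pics/{f}.png')[y:y+h,x:x+w]; cv2.imwrite(f'pics/{o}.png',cv2.resize(i,None,fx=s,fy=s,interpolation=cv2.INTER_CUBIC))
E
python3 - <<'E'
from h import *
for n in ('top','side'):
    d=snap(n,n+'0'); R=np.array(d['R']); print(n,-R.T@np.array(d['t']))
a=cv2.imread('pics/top0.png');b=cv2.imread('pics/side0.png')
print(manip.get_state())
E
```

```text
top [0.37499352 0.15750585 1.26931842]
side [0.54091675 0.85496049 0.6993896 ]
{'clock': 0.1, 'qpos': array([ 1.10998203e+00,  2.76546196e-01,  1.50599635e+00, -5.47522717e-06,
        1.36073389e+00, -1.21002610e-01]), 'qd': array([ 0.00133566, -0.00269429, -0.00358889,  0.00168113,  0.0022213 ,
        0.00012016]), 'effort': array([ 2.65009039e-04, -4.17700624e+01, -2.46403617e+01, -4.29531747e-04,
        5.88725408e-03,  5.57800888e-06]), 'position': array([0.19142585, 0.54164238, 0.20072209]), 'ee_rot': array([ 0.69675582,  0.11899309,  0.69709369, -0.12013476]), 'contact_force': array([ 0.46101973, -0.11121318, -0.51013201]), 'moment': array([0.00709401, 0.00278904, 0.04848623]), 'width': 0.0858196827902982}
```

View pics/top0.png

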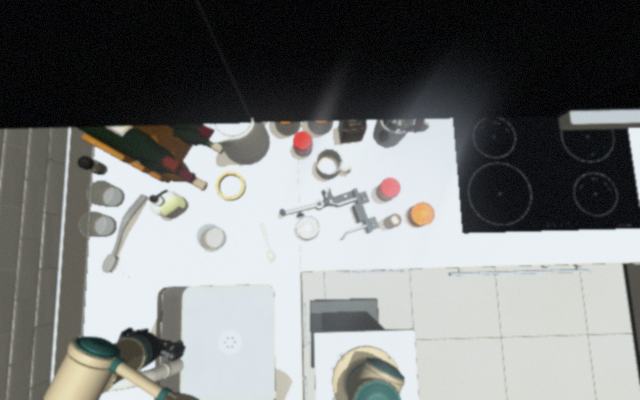

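View pics/side0.png

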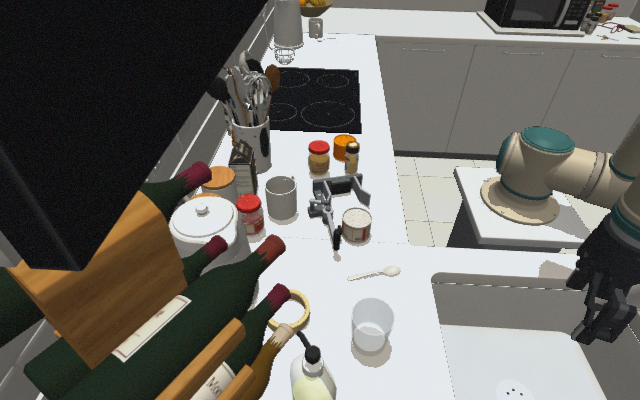

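The top view (image up is +x, left is +y) has the clamp near (350,210), its lever reaching left to (283,213), and a tin at (307,228). Look-alikes are the orange tin (422,214), red honey jar (390,188), red jar (303,142) and glass (212,238). Next I'll crop closer.

Run:
```python
from h import *
crop('top0',270,170,130,80,6,'c1'); crop('side0',290,160,100,100,6,'c2')
d=load('top0')
for p in [(307,228),(422,214),(362,210)]: print(p,ray(d,*p,0.04))
```

```text
(307, 228) [0.4786579  0.17290696 0.04      ]
(422, 214) [ 0.51345702 -0.19643424  0.04      ]
(362, 210) [ 0.53158161 -0.0047253   0.04      ]
```

View pics/c1.png

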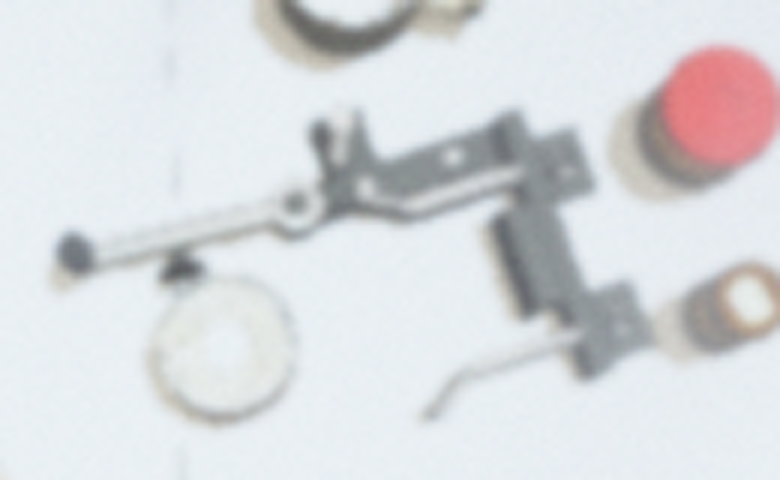

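View pics/c2.png

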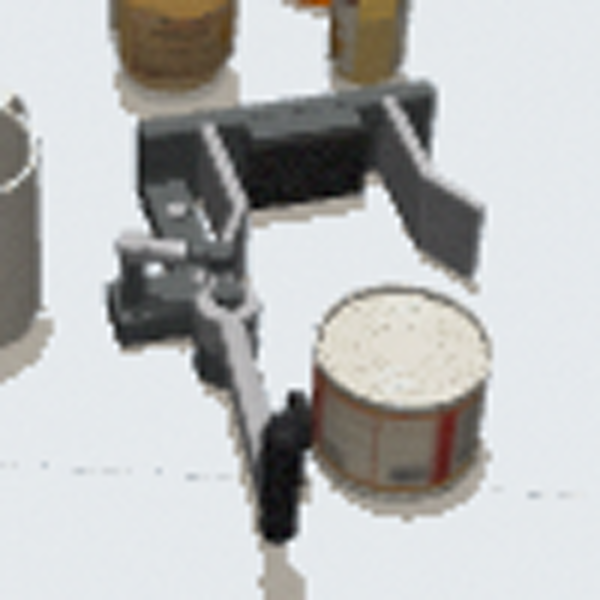

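Choice: the tin at (307,228) is white-topped with a red and grey label. The orange one at (422,214) is the decoy. The clamp's mouth faces image left, and the lever post is at (282,211). Next I'll fit the clamp pose from both views.

Run:
```python
from h import *
from scipy.optimize import least_squares as L
T,S=load('top0'),load('side0')
def t(x,y): return (T,270+(x+.5)/6-.5,170+(y+.5)/6-.5)
def s(x,y): return (S,290+(x+.5)/6-.5,160+(y+.5)/6-.5)
obs=[(t(298,203),(-60,68,41)),(t(430,415),(-30,-60,46)),(t(587,333),(None,-43.5,46)),(t(520,175),(None,43.5,46)),
 (t(508,265),(38,None,44)),(s(228,297),(-60,68,41)),(s(482,208),(-30,-60,46))]
def loc(p,c): return np.array([p[0]+c[0]*np.cos(p[2])-c[1]*np.sin(p[2]),p[1]+c[0]*np.sin(p[2])+c[1]*np.cos(p[2]),c[2]])
def f(p):
    r=[]
    for (d,u,v),c in obs:
        X=ray(d,u,v,c[2]/1e3)[:2]-p[:2]; e=np.array([X@[np.cos(p[2]),np.sin(p[2])],X@[-np.sin(p[2]),np.cos(p[2])]])*1e3
        r+=[e[i]-c[i] for i in (0,1) if c[i] is not None]
    return r
o=L(f,[.53,-.0,-1.3]); p=o.x; print(p,np.degrees(p[2]),np.round(f(p),1))
for a in (t(225,347),s(402,345)):
    X=ray(*a,.058); e=X[:2]-p[:2];print('tin',X,'clamp',e@[np.cos(p[2]),np.sin(p[2])],e@[-np.sin(p[2]),np.cos(p[2])])
for a in (t(76,248),s(282,430)): print('post',ray(*a,.085))
c,sn=np.cos(p[2]),np.sin(p[2])
pv=p[:2]+np.array([[c,-sn],[sn,c]])@[-.06,.068]; print('pivot',pv)
for th in (0,.3,.6,.83,1.0,1.66):
    a=p[2]+np.pi-np.radians(5)+th; print(th,pv+.12*np.array([np.cos(a),np.sin(a)]),np.degrees(a))
np.save('clamp.npy',p)
```

```text
[ 0.50735363  0.05458912 -1.28184745] -73.44444904225766 [ 0.1  1.   0.5 -0.2 -1.6  2.4 -2.4  1.5 -1.1  0.3 -0.5]
tin [0.47896312 0.17237502 0.058     ] clamp -0.12099268534245367 0.006348933886935044
tin [0.48019418 0.17302597 0.058     ] clamp -0.12126586521165043 0.007714447899224632
post [0.52967211 0.24729222 0.085     ]
post [0.529786  0.2528819 0.085    ]
pivot [0.55543792 0.13147801]
0 [0.53139977 0.24904572] 101.55555095774234
0.3 [0.49772977 0.23669097] 118.74428481166703
0.6 [0.46921466 0.21493787] 135.93301866559173
0.83 [0.45245825 0.1930831 ] 149.1110479536007
1.0 [0.44352024 0.17477271] 158.85133047082468
1.66 [0.44047911 0.09706186] 196.666544949459
```

Run:
```python
from h import *
from scipy.spatial.transform import Rotation as Ro
T=load('top0');p=np.load('clamp.npy');c,s=np.cos(p[2]),np.sin(p[2]);M=np.array([[c,-s],[s,c]])
for n,q,z in [('spoon',(263,223),0),('spoon2',(271,258),0),('glass',(212,237),.09),('tape',(231,186),.025),('soap',(153,197),.15),('mug',(330,164),.09)]:
    X=ray(T,*q,z);print(n,X[:2],'clamp',M.T@(X[:2]-p[:2]))
q=manip.get_state()['ee_rot'];A=Ro.from_quat(q[[1,2,3,0]]).as_matrix();ya=np.degrees(np.arctan2(A[1,1],A[0,1]))
print('jaw az',ya,'x axis',A[:,0],'need',np.degrees(p[2])+90)
P=manip.get_state()['position']
for g in [(-.195,.007),(-.164,.007),(-.043,0)]: X=p[:2]+M@np.array(g);print(g,X,(X-P[:2])*100)
```

```text
spoon [0.50245072 0.31757348] clamp [-0.25347911  0.07023639]
spoon2 [0.38780267 0.29255599] clamp [-0.26216712 -0.04678741]
glass [0.45499892 0.46117077] clamp [-0.40464457  0.06566905]
tape [0.62410602 0.41788374] clamp [-0.31496585  0.21543122]
soap [0.57241944 0.61914345] clamp [-0.52260995  0.22323527]
mug [0.67293145 0.0953821 ] clamp [0.00807868 0.17033737]
jaw az 70.53029945921635 x axis [-7.43944957e-04 -1.51053127e-03 -9.99998582e-01] need 16.55555095774234
(-0.195, 0.007) [0.45849919 0.2434998 ] [ 26.70733414 -29.81425799]
(-0.164, 0.007) [0.46733248 0.21378494] [ 27.59066312 -32.78574414]
(-0.043, 0) [0.495101   0.09580651] [ 30.36751485 -44.58358693]
```

```bash
python3 -m crank '{"grip":[0.47,0.47,0.47,0.47,0.47,0.47,0.47,0.47,0.47,0.47,0.47,0.47,0.47,0.47,0.47,0.47],"slide":[[2,-2.2,0],[4,-4.4,0],[6,-6.6,0],[8,-8.8,0],[10,-11,0],[12,-13.2,0],[14,-15.5,0],[16,-17.8,0],[18,-20,0],[20,-22.3,0],[22,-24.5,0],[24,-26.8,0],[26,-29,0],[26.7,-29.8,0],[26.7,-29.8,-2],[26.7,-29.8,-4]],"roll":[-4,-8,-12,-16,-20,-24,-28,-32,-36,-40,-44,-48,-52,-54,-54,-54]}' 30
python3 - <<'E'
from h import *
snap('wrist','w1'); print(manip.get_state()['position'],manip.get_state()['width'])
E
```

```text
clock: 1.7
position: [0.4589, 0.2443, 0.1613]
ee_rot: [0.566, 0.424, 0.567, -0.423]
contact_force: [-0.4, -0.2, 0.8]
width: 0.04
[0.45602063 0.24347846 0.1575843 ] 0.040170588088929184
```

View pics/w1.png

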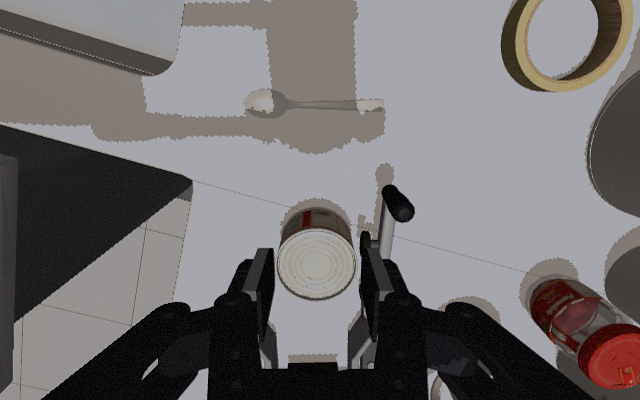

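The wrist view shows the tin top centred at (317,265), between the fingers (about 262 and 372), and the post at (400,205) outside them. I'll cross-check the tin position, then descend.

```bash
python3 - <<'E'
from h import *
p=np.load('clamp.npy');c,s=np.cos(p[2]),np.sin(p[2]);M=np.array([[c,-s],[s,c]])
d=load('w1')
for q,z in [((317,265),.058),((402,209),.085)]:
  X=ray(d,*q,z);print(X,M.T@(X[:2]-p[:2]))
P=manip.get_state()['position'];print('tcp clamp',M.T@(P[:2]-p[:2]),P)
E
python3 -m crank '{"grip":[0.47,0.47,0.47,0.47,0.47,0.47,0.47,0.47],"slide":[[0,0,-3],[0,0,-6],[0,0,-9],[0,0,-11],[0,0,-13],[0,0,-14.3],[0,0,-14.6],[0,0,-14.6]],"roll":[0,0,0,0,0,0,0,0]}'
```

```text
[0.48086731 0.17102023 0.058     ] [-0.11915147  0.00778814]
[0.52597595 0.25083833 0.085     ] [-0.18280715  0.07377051]
tcp clamp [-0.1956858   0.00461811] [0.45602063 0.24347846 0.1575843 ]
clock: 2.55
position: [0.4582, 0.2445, 0.0154]
ee_rot: [0.567, 0.423, 0.567, -0.423]
contact_force: [-0.6, 0.2, 0.4]
width: 0.0402
```

```bash
python3 -m crank '{"grip":[0.47,0.47,0.47,0.47,0.47,0.47,0.47,0.47,0.47,0.47,0.47,0.47,0.47,0.47,0.47,0.47,0.47,0.47,0.47,0.47],"slide":[[0.25,-0.8,0],[0.5,-1.6,0],[0.7,-2.3,0],[0.85,-2.9,0],[1.0,-3.35,0],[1.1,-3.8,0],[1.2,-4.2,0],[1.3,-4.6,0],[1.4,-5.0,0],[1.5,-5.5,0],[1.6,-5.9,0],[1.7,-6.3,0],[1.8,-6.7,0],[1.9,-7.2,0],[2.0,-7.6,0],[2.1,-8.0,0],[2.2,-8.4,0],[2.3,-8.9,0],[2.4,-9.3,0],[2.5,-9.7,0]],"roll":[0,0,0,0,0,0,0,0,0,0,0,0,0,0,0,0,0,0,0,0]}'
python3 - <<'E'
from h import *
snap('wrist','w2'); snap('top','t2'); snap('side','s2')
p=np.load('clamp.npy');c,s=np.cos(p[2]),np.sin(p[2]);M=np.array([[c,-s],[s,c]])
P=manip.get_state()['position'];print(M.T@(P[:2]-p[:2]),P)
a=cv2.imread('pics/s2.png')[150:270,280:400]; b=cv2.imread('pics/w2.png')
cv2.imwrite('pics/m2.png',np.hstack([cv2.resize(a,(400,400)),cv2.resize(b[0:400,160:560],(400,400))]))
E
```

```text
clock: 4.55
position: [0.4837, 0.1468, 0.0155]
ee_rot: [0.567, 0.423, 0.567, -0.423]
contact_force: [-0.3, 2.9, 1.1]
width: 0.04
[-0.09472944  0.003511  ] [0.48372641 0.14639189 0.01536362]
```

View pics/m2.png

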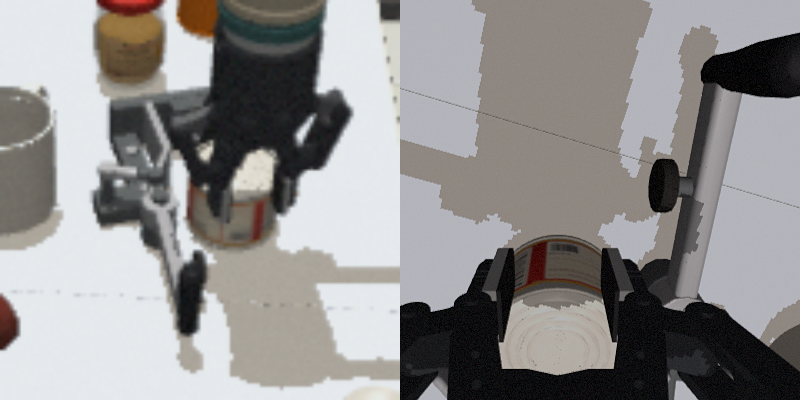

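The tin sits in front of the two fingers and is moving straight: lateral error is about 3 mm and the push force 3 N. I'll carry on to about 2 mm short of home.

```bash
python3 -m crank '{"grip":[0.47,0.47,0.47,0.47,0.47,0.47,0.47,0.47,0.47,0.47,0.47,0.47,0.47,0.47],"slide":[[0.1,-0.4,0],[0.2,-0.8,0],[0.3,-1.2,0],[0.4,-1.6,0],[0.5,-2.0,0],[0.6,-2.4,0],[0.65,-2.8,0],[0.75,-3.2,0],[0.85,-3.6,0],[0.95,-4.0,0],[1.05,-4.3,0],[1.1,-4.6,0],[1.15,-4.8,0],[1.15,-4.8,0]],"roll":[0,0,0,0,0,0,0,0,0,0,0,0,0,0]}'
python3 - <<'E'
from h import *
p=np.load('clamp.npy');c,s=np.cos(p[2]),np.sin(p[2]);M=np.array([[c,-s],[s,c]])
P=manip.get_state();print(M.T@(P['position'][:2]-p[:2]),M.T@P['contact_force'][:2])
E
```

```text
clock: 6.1
position: [0.4953, 0.0988, 0.0155]
ee_rot: [0.567, 0.423, 0.567, -0.423]
contact_force: [-0.4, 0.1, 0.2]
width: 0.0404
[-0.04578162  0.0010113 ] [-0.23613064 -0.29941636]
```

```bash
python3 -m crank '{"grip":[0.47,0.47,0.47,0.47,0.47,0.47],"slide":[[0.03,-0.1,0],[0.06,-0.2,0],[0.09,-0.3,0],[0.11,-0.4,0],[0.11,-0.4,0],[0.11,-0.4,0]],"roll":[0,0,0,0,0,0]}'
python3 - <<'E'
from h import *
p=np.load('clamp.npy');c,s=np.cos(p[2]),np.sin(p[2]);M=np.array([[c,-s],[s,c]])
P=manip.get_state();print(M.T@(P['position'][:2]-p[:2]),M.T@P['contact_force'][:2])
snap('top','t3');snap('side','s3')
a=cv2.imread('pics/t3.png')[180:250,310:400];b=cv2.imread('pics/s3.png')[160:250,300:390]
cv2.imwrite('pics/m3.png',np.hstack([cv2.resize(a,(400,311)),cv2.resize(b,(400,400))[45:356]]))
E
```

```text
clock: 6.7
position: [0.4963, 0.0951, 0.0155]
ee_rot: [0.567, 0.423, 0.567, -0.423]
contact_force: [0.2, 0.4, 0.5]
width: 0.0402
[-0.04195408  0.00093448] [-0.35069909  0.27204016]
```

View pics/m3.png

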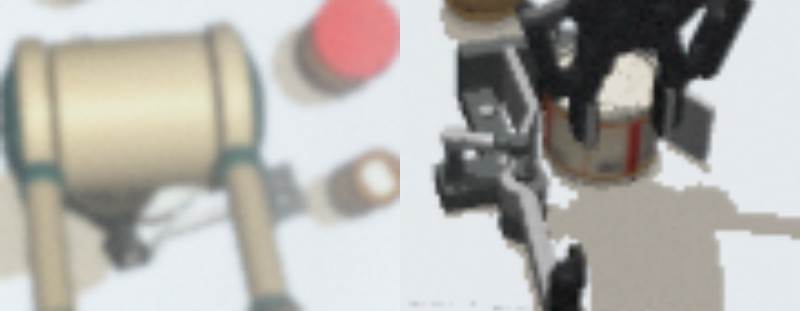

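Not against the stop yet: no force has built up. The arm hides the tin from above. I'll keep feeling forward.

```bash
python3 -m crank '{"grip":[0.47,0.47,0.47,0.47,0.47],"slide":[[0.03,-0.1,0],[0.06,-0.2,0],[0.09,-0.3,0],[0.09,-0.3,0],[0.09,-0.3,0]],"roll":[0,0,0,0,0]}'; python3 -m crank '{"grip":[0.47,0.47,0.47,0.47,0.47],"slide":[[0.03,-0.1,0],[0.06,-0.2,0],[0.09,-0.3,0],[0.09,-0.3,0],[0.09,-0.3,0]],"roll":[0,0,0,0,0]}'
```

```text
clock: 7.3
position: [0.4964, 0.0943, 0.0156]
ee_rot: [0.565, 0.424, 0.567, -0.423]
contact_force: [-2.5, 8.5, 1.7]
width: 0.0402
clock: 7.8
position: [0.4964, 0.094, 0.0157]
ee_rot: [0.563, 0.426, 0.568, -0.422]
contact_force: [-3.4, 16.7, 2.9]
width: 0.0401
```

Force rose to 17 N along the push with no further motion, so the tin is against the stop. I'll back off, lift and check.

```bash
python3 -m crank '{"grip":[0.47,0.47,0.47,0.47,0.47,0.47,0.47,0.47,0.47,0.47,0.47,0.47,0,0,0,0],"slide":[[-0.15,0.5,0],[-0.3,1.0,0],[-0.6,2,0],[-0.9,3,0],[-1.2,4,0],[-1.5,5,0],[-1.8,6,0],[-2.1,7,0],[-2.4,8,0],[-2.4,8,3],[-2.4,8,6],[-2.4,8,9],[-2.4,8,12],[-2.4,8,14],[-2.4,8,14],[-2.4,8,14]],"roll":[0,0,0,0,0,0,0,0,0,0,0,0,0,0,0,0]}'
python3 - <<'E'
from h import *
p=np.load('clamp.npy');c,s=np.cos(p[2]),np.sin(p[2]);M=np.array([[c,-s],[s,c]])
P=manip.get_state();print(M.T@(P['position'][:2]-p[:2]),P['position'])
snap('wrist','w4');snap('side','s4')
a=cv2.imread('pics/w4.png');b=cv2.imread('pics/s4.png')[150:250,290:390]
cv2.imwrite('pics/m4.png',np.hstack([cv2.resize(a,(480,300)),cv2.resize(b,(300,300),interpolation=cv2.INTER_CUBIC)]))
E
```

```text
clock: 9.4
position: [0.4737, 0.1694, 0.1553]
ee_rot: [0.567, 0.423, 0.567, -0.423]
contact_force: [-0.2, -0.8, -0.4]
width: 0.0002
[-0.11964978  0.00046222] [0.4737031  0.1694104  0.15526067]
```

View pics/m4.png

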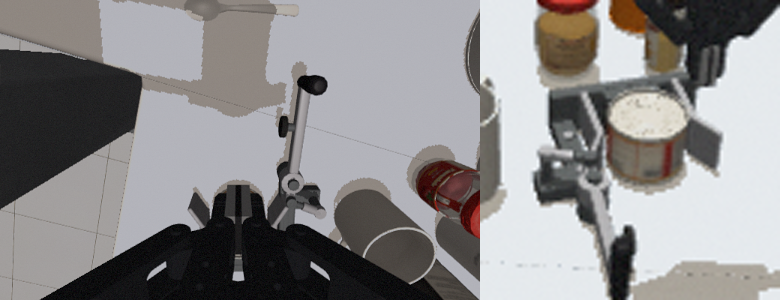

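```bash
python3 - <<'E'
from h import *
p=np.load('clamp.npy');c,s=np.cos(p[2]),np.sin(p[2]);M=np.array([[c,-s],[s,c]])
for d,q,z in [('s4',(346.2,188.2),.058),('w4',(417,112),.085)]:
  X=ray(load(d),*q,z);print(X,M.T@(X[:2]-p[:2]))
E
python3 -m crank '{"grip":[0,0,0,0,0,0,0,0,0,0,0,0,0],"slide":[[2,1.8,0],[4,3.6,0],[6,5.4,0],[8,7.2,0],[10.1,8.9,0],[10.1,8.9,0],[10.1,8.9,-2.5],[10.1,8.9,-5],[10.1,8.9,-7.5],[10.1,8.9,-9],[10.1,8.9,-10.3],[10.1,8.9,-10.3],[10.1,8.9,-10.3]],"roll":[0,0,0,0,0,0,0,0,0,0,0,0,0]}'
```

```text
[0.50698982 0.05916268 0.058     ] [-0.00448762  0.00095449]
[0.5229708  0.24742631 0.085     ] [-0.18039288  0.06991771]
clock: 10.8
position: [0.5749, 0.2579, 0.0524]
ee_rot: [0.567, 0.423, 0.567, -0.423]
contact_force: [1.0, 0.3, -0.4]
width: -0.0001
```

Run:
```python
from h import *
snap('top','t5');snap('side','s5')
a=cv2.imread('pics/t5.png')[175:245,310:380];b=cv2.imread('pics/s5.png')[150:230,305:385]
z=lambda i:cv2.resize(i,(400,400),interpolation=cv2.INTER_CUBIC)
cv2.imwrite('pics/m5.png',np.hstack([z(a),z(b)]))
```

```text
(no output)
```

View pics/m5.png

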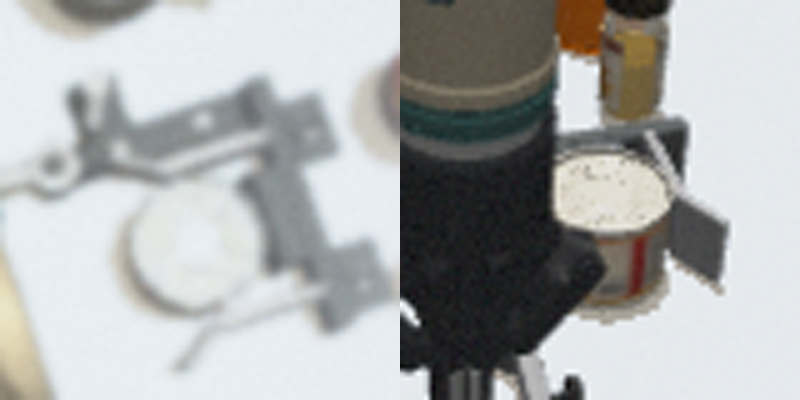

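Run:
```python
from h import *
p=np.load('clamp.npy');c,s=np.cos(p[2]),np.sin(p[2]);M=np.array([[c,-s],[s,c]])
T=load('t5'); k=70/400
for q,z in [((199,243),.058),((250,182),.044),((281,265),.044),((58,170),.041)]:
  X=ray(T,310+(q[0]+.5)*k-.5,175+(q[1]+.5)*k-.5,z);print(X,M.T@(X[:2]-p[:2]))
```

```text
[0.50822892 0.05408908 0.058     ] [0.00072872 0.00069653]
[0.54330442 0.02299694 0.044     ] [0.04052648 0.02545838]
[0.49621798 0.00771991 0.044     ] [ 0.04175315 -0.02402914]
[0.55342868 0.13017764 0.041     ] [-0.05932607  0.06570352]
```

The tin measures at (0.7, 0.7) mm from the seat, so it is home. Computing the lever arc now.

Run:
```python
from h import *
p=np.load('clamp.npy');c,s=np.cos(p[2]),np.sin(p[2]);M=np.array([[c,-s],[s,c]])
pv=p[:2]+M@[-.06,.068]; P=manip.get_state()['position'][:2]
for off,th in [(.023,x) for x in np.arange(0,1.11,.1)]:
    a=p[2]+np.pi-np.radians(5)+th;u=np.array([np.cos(a),np.sin(a)]);t=np.array([-u[1],u[0]])
    print(round(th,2),np.round((pv+.12*u-off*t-P)*100,2))
```

```text
0.0 [-2.18 -0.47]
0.1 [-3.4  -0.54]
0.2 [-4.61 -0.74]
0.3 [-5.79 -1.06]
0.4 [-6.93 -1.49]
0.5 [-8.02 -2.03]
0.6 [-9.05 -2.69]
0.7 [-10.02  -3.44]
0.8 [-10.9   -4.28]
0.9 [-11.7   -5.21]
1.0 [-12.39  -6.21]
1.1 [-12.99  -7.28]
```

```bash
python3 -m crank '{"grip":[0,0,0,0,0,0,0,0,0,0,0,0],"slide":[[-0.7,-0.2,0],[-1.4,-0.3,0],[-2.2,-0.47,0],[-2.8,-0.5,0],[-3.4,-0.54,0],[-4.0,-0.64,0],[-4.6,-0.74,0],[-5.2,-0.9,0],[-5.8,-1.06,0],[-6.4,-1.3,0],[-6.93,-1.5,0],[-6.93,-1.5,0]],"roll":[0,0,0,3,6,9,12,15,17,20,23,23]}'
python3 - <<'E'
from h import *
snap('wrist','w6');snap('top','t6');snap('side','s6')
a=cv2.imread('pics/w6.png');b=cv2.imread('pics/s6.png')[150:270,270:390]
cv2.imwrite('pics/m6.png',np.hstack([cv2.resize(a,(480,300)),cv2.resize(b,(300,300),interpolation=cv2.INTER_CUBIC)]))
E
```

```text
clock: 12.1
position: [0.5042, 0.2428, 0.0528]
ee_rot: [0.639, 0.301, 0.64, -0.302]
contact_force: [-0.9, -0.0, 0.2]
width: -0.0003
```

View pics/m6.png

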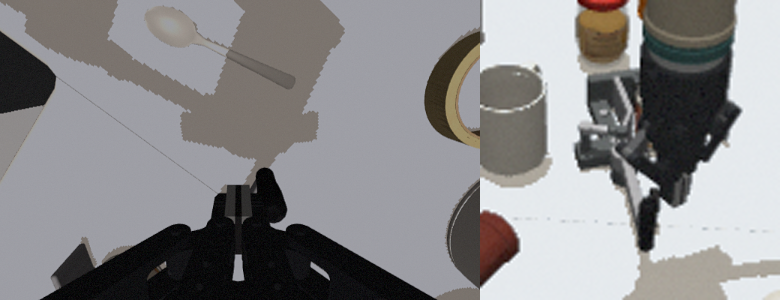

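Run:
```python
from h import *
from scipy.spatial.transform import Rotation as Ro
st=manip.get_state();q=st['ee_rot'];A=Ro.from_quat(q[[1,2,3,0]]).as_matrix()
print(st['position'],'x',A[:,0],'y',A[:,1],st['contact_force'])
for d,n in [(load('w6'),'w6'),(load('s6'),'s6'),(load('t6'),'t6')]:
  for X in ([.53,.249,.085],[.53,.249,.045],st['position'],st['position']+[0,0,.03]): print(n,np.round(proj(d,X)))
z=lambda i:cv2.resize(i,(400,400),interpolation=cv2.INTER_CUBIC)
a=cv2.imread('pics/w6.png')[200:340,260:400];b=cv2.imread('pics/s6.png')[200:260,310:370]
cv2.imwrite('pics/m7.png',np.hstack([z(a),z(b)]))
```

```text
[0.50579837 0.24323152 0.052757  ] x [ 6.86581013e-04  2.59597113e-04 -9.99999731e-01] y [7.71809618e-01 6.35853309e-01 6.94975700e-04] [-0.16407859  0.580388    0.42499767]
w6 [368. 285.]
w6 [358. 247.]
w6 [320. 235.]
w6 [321. 262.]
s6 [337. 230.]
s6 [336. 242.]
s6 [346. 238.]
s6 [347. 229.]
t6 [282. 211.]
t6 [283. 212.]
t6 [284. 220.]
t6 [284. 219.]
```

View pics/m7.png

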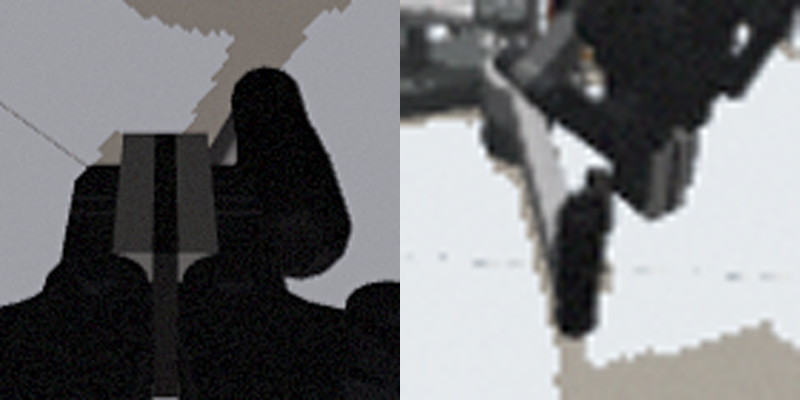

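The fingers got past the post without moving the lever, which is still at 0. The post is at (357,260) in the wrist view, on the far side of the fingers. I'll check where the fingertips really are.

```bash
python3 - <<'E'
from h import *
W,S=load('w6'),load('s6')
def cr(d,u,v):
    r=np.array(d['R']).T;c=-r@np.array(d['t']);w=r@np.linalg.solve(np.array(d['K']),[u,v,1.]);return c,w/np.linalg.norm(w)
def tri(*o):
    A=np.zeros((3,3));b=np.zeros(3)
    for d,u,v in o:
        c,w=cr(d,u,v);Q=np.eye(3)-np.outer(w,w);A+=Q;b+=Q@c
    X=np.linalg.solve(A,b);return X,[np.round(proj(d,X)-[u,v],1) for d,u,v in o]
print('tip',tri((W,317.8,246.5),(S,347.5,232)))
print('posttop',tri((W,260+.35*318,200+.35*255),(S,310+.15*197,200+.15*178)),tri((W,260+.35*318,200+.35*255),(load('top0'),282,211)))
print('wrist cam',cr(W,0,0)[0])
E
python3 -m crank '{"grip":[0,0,0,0,0,0,0,0,0],"slide":[[0,0,2],[0,0,4],[0,0,6],[0,0,8],[2,0.4,8],[4,0.8,8],[6,1.2,8],[6.9,1.5,8],[6.9,1.5,8]],"roll":[0,0,0,0,-5,-10,-15,-23,-23]}'
```

```text
tip (array([0.5031228 , 0.24470852, 0.07504333]), [array([0.7, 2.2]), array([0.3, 0.3])])
posttop (array([0.52363324, 0.25446183, 0.10175154]), [array([0. , 0.3]), array([0., 0.])]) (array([0.52991946, 0.24864967, 0.08839458]), [array([-2.7, -0.1]), array([-0.3, -0.3])])
wrist cam [0.45503611 0.30215806 0.22564174]
clock: 13.15
position: [0.5763, 0.2585, 0.1321]
ee_rot: [0.567, 0.423, 0.566, -0.423]
contact_force: [-0.5, -0.5, -0.1]
width: -0.0
```

```bash
python3 -m crank '{"grip":[0,0,0,0,0,0,0,0,0,0,0],"slide":[[0,0,-3],[0,0,-6],[0,0,-8],[0,0,-9.5],[0,0,-9.5],[-0.5,-0.2,-9.5],[-1.0,-0.3,-9.5],[-1.5,-0.4,-9.5],[-2,-0.5,-9.5],[-2.3,-0.6,-9.5],[-2.3,-0.6,-9.5]],"roll":[0,0,0,0,0,0,0,0,0,0,0]}'
python3 -m crank '{"grip":[0,0,0,0],"slide":[[-0.3,0,0],[-0.6,-0.05,0],[-0.9,-0.1,0],[-0.9,-0.1,0]],"roll":[2,3,4,4]}'
python3 - <<'E'
from h import *
snap('wrist','w8');snap('top','t8');snap('side','s8')
a=cv2.imread('pics/w8.png');b=cv2.imread('pics/s8.png')[190:260,300:370]
cv2.imwrite('pics/m8.png',np.hstack([cv2.resize(a,(480,300)),cv2.resize(b,(300,300),interpolation=cv2.INTER_CUBIC)]))
E
```

```text
clock: 14.25
position: [0.5514, 0.2521, 0.038]
ee_rot: [0.567, 0.423, 0.567, -0.423]
contact_force: [0.2, -0.4, 0.6]
width: 0.0004
clock: 14.65
position: [0.5452, 0.252, 0.0383]
ee_rot: [0.582, 0.405, 0.58, -0.401]
contact_force: [4.8, 1.1, -0.8]
width: -0.0
```

View pics/m8.png

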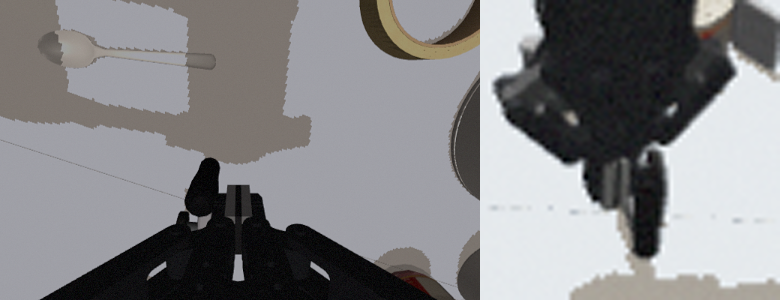

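The fingers now touch the post with 5 N, but only near their tips; they look about 15 mm higher than the reported TCP. I'll back off, go lower and a little further out, then push along the arc.

```bash
python3 -m crank '{"grip":[0,0,0,0,0,0,0,0,0],"slide":[[0.5,0.2,0],[1,0.4,0],[1,0.6,-0.8],[1,0.6,-1.5],[0.5,0.6,-1.5],[0.2,0.5,-1.5],[-0.1,0.5,-1.5],[-0.4,0.5,-1.5],[-0.4,0.5,-1.5]],"roll":[0,0,0,0,0,0,0,0,0]}'
python3 -m crank '{"grip":[0,0,0,0],"slide":[[-0.5,-0.1,0],[-1.0,-0.15,0],[-1.5,-0.25,0],[-1.5,-0.25,0]],"roll":[2,4,6,6]}'
python3 - <<'E'
from h import *
snap('wrist','w9');snap('top','t9');snap('side','s9')
a=cv2.imread('pics/w9.png');b=cv2.imread('pics/s9.png')[190:260,300:370]
cv2.imwrite('pics/m9.png',np.hstack([cv2.resize(a,(480,300)),cv2.resize(b,(300,300),interpolation=cv2.INTER_CUBIC)]))
E
```

```text
clock: 15.7
position: [0.5395, 0.2561, 0.0228]
ee_rot: [0.582, 0.403, 0.58, -0.402]
contact_force: [4.3, -0.4, -2.3]
width: 0.0001
clock: 16.1
position: [0.5243, 0.2535, 0.023]
ee_rot: [0.602, 0.372, 0.601, -0.371]
contact_force: [4.2, -0.0, -1.2]
width: -0.0001
```

View pics/m9.png

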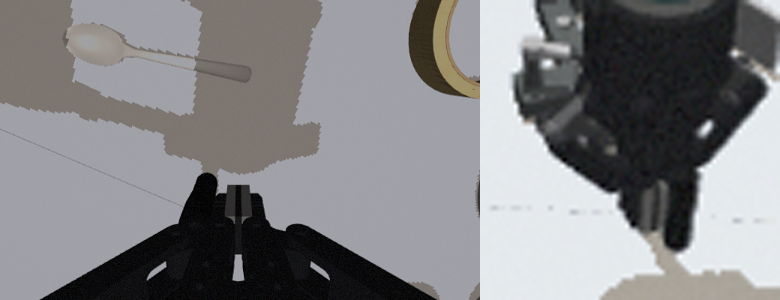

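The lever is following now: fingers seated behind the post at 4 N, with the post beside them at (205,195) in the composite. I'll continue along the arc.

```bash
python3 -m crank '{"grip":[0,0,0,0,0,0,0,0,0,0],"slide":[[-0.7,-0.25,0],[-1.3,-0.45,0],[-1.85,-0.65,0],[-2.4,-0.9,0],[-2.95,-1.2,0],[-3.5,-1.5,0],[-4,-1.85,0],[-4.5,-2.2,0],[-4.95,-2.6,0],[-4.95,-2.6,0]],"roll":[4,7,10,13,16,19,22,25,28,28]}'
python3 -m crank '{"grip":[0,0,0,0,0,0,0,0,0,0,0,0],"slide":[[-0.4,-0.4,0],[-0.85,-0.85,0],[-1.25,-1.3,0],[-1.65,-1.8,0],[-2,-2.3,0],[-2.35,-2.8,0],[-2.35,-2.8,0],[-2.35,-2.8,0],[-2.35,-2.8,0],[-2.35,-2.8,0],[-2.35,-2.8,0],[-2.35,-2.8,0]],"roll":[3,6,9,12,14,16,16,16,16,16,16,16]}'
python3 - <<'E'
from h import *
snap('wrist','w10');snap('top','t10');snap('side','s10')
a=cv2.imread('pics/w10.png');b=cv2.imread('pics/s10.png')[160:260,290:390]
cv2.imwrite('pics/m10.png',np.hstack([cv2.resize(a,(480,300)),cv2.resize(b,(300,300),interpolation=cv2.INTER_CUBIC)]))
E
```

```text
clock: 17.25
position: [0.4726, 0.2276, 0.0226]
ee_rot: [0.672, 0.216, 0.674, -0.216]
contact_force: [0.3, 0.3, 1.1]
width: 0.0003
clock: 18.45
position: [0.4508, 0.1998, 0.0225]
ee_rot: [0.697, 0.12, 0.697, -0.12]
contact_force: [-0.4, -0.5, 0.0]
width: -0.0001
```

View pics/m10.png

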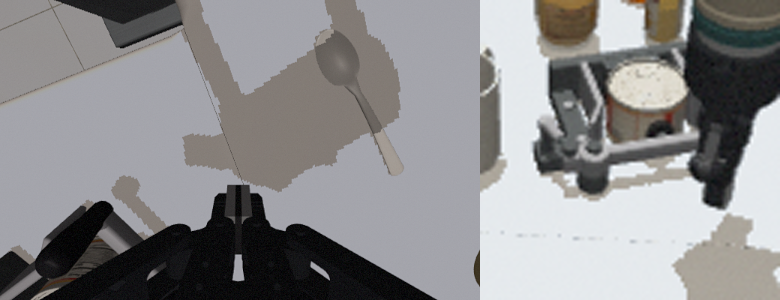

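The lever has snapped over and its pad is on the tin. I'll retreat and make a final check.

```bash
python3 -m crank '{"grip":[0,0,0,0,0,0,0,0,0,0,0,0,0,0],"slide":[[0,1,0],[0,2,0],[0,2,3],[0,2,6],[0,2,9],[0,2,12],[0,2,15],[-2,5,17],[-4,8,17],[-6,11,17],[-8,14,17],[-10,17,17],[-12,19,17],[-12,19,17]],"roll":[0,0,0,0,0,0,0,0,0,0,0,0,0,0]}'
python3 - <<'E'
from h import *
snap('top','t11');snap('side','s11')
a=cv2.imread('pics/t11.png')[100:250,200:440];b=cv2.imread('pics/s11.png')[150:250,290:390]
cv2.imwrite('pics/m11.png',np.hstack([cv2.resize(a,(480,300),interpolation=cv2.INTER_CUBIC),cv2.resize(b,(300,300),interpolation=cv2.INTER_CUBIC)]))
x=cv2.absdiff(cv2.imread('pics/t11.png'),cv2.imread('pics/top0.png')).max(2)
for n,(u,v) in dict(honey=(390,188),spice=(394,220),mug=(330,164),tape=(231,186),spoon=(267,240),glass=(212,238),orange=(422,214)).items(): print(n,(x[v-14:v+14,u-14:u+14]>50).sum())
E
```

```text
clock: 20.0
position: [0.3278, 0.3926, 0.1925]
ee_rot: [0.697, 0.118, 0.698, -0.117]
contact_force: [1.1, 0.1, -0.3]
width: 0.0001
honey 0
spice 0
mug 0
tape 0
spoon 0
glass 0
orange 0
```

View pics/m11.png

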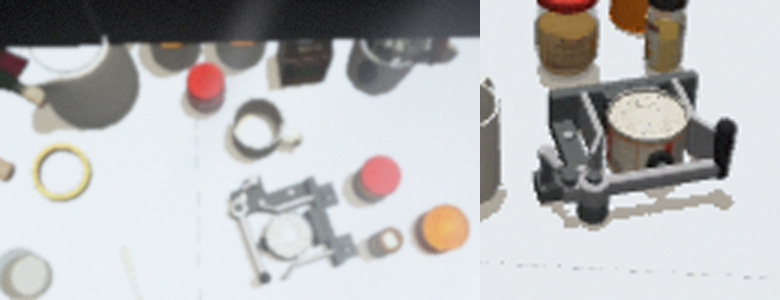

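The tin is seated, the lever lies across the mouth with its pad on the tin, and the bystanders show no change. Handing in.

```bash
python3 -c "
from rig import manip
print(manip.sign_off())"
```

```text
the job is handed in; nothing more can be done
None
```

The tin is home in the clamp and the lever has snapped over onto it; I handed the job in at about 20 s of the 64 s.

- **Tin:** I slid it in with two part-open fingertips until it stopped against the rubber at about 17 N. The top view then put its middle about 1 mm from the seat. The side view put it 4.5 mm short; I trusted the top view and the force stall.
- **Lever:** My first push passed the post without moving the lever. The fingertips looked about 15 mm higher than the reported TCP. I lifted back over, went lower and pushed along the arc at about 5 N until it snapped shut.
- **Last checks:** The final pictures show the lever across the mouth with its pad on the tin and the arm clear. Comparing the first and last top views showed no change at the six bystanders or the orange look-alike. I did not measure the lever angle or re-measure the tin's position after it closed.
- **Picture budget:** I viewed 14 pictures against the budget of 10. The extra ones went on working out the missed lever push.

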